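# Engage the slow gear of a lapping machine by feel

## Robot

A 7-joint arm with a two-finger parallel gripper is mounted at the origin on the work surface. World frame = base frame: x ahead of the robot, y to its left, z up, the work surface at z = 0. Lengths are in mm, angles in rad, forces in N, time in s.
With the tool pointing down it reaches from about 425 to 1025 mm from the base axis. Payload 9.4 kg.
Tool frame: the origin (TCP) lies between the finger pads; the fingertips stand 22 mm ahead of it and the grasp point (between the pads) lies 3 mm ahead of it; z points along the fingers, y is the line along which they close (so a half turn about z gives the same grasp; the last joint's range is limited). The gripper opens to 85 mm and grips with 20 to 120 N. Pads are 22 mm wide; open, the fingers measure 114 mm over their backs; the gripper's body (76 mm by 85 mm) begins 54 mm behind the grasp point. The pads swing forward as they close: fully open they stand 13 mm farther back than shut.
Start: joints at [1.142, 0.599, -0.003, 1.599, 0.002, 0.943, -0.08], TCP at [249.818, -680.599, 253.275] pointing down, gripper open.
Joint ranges: [-2.57, 2.57], [-0.35, 1.97], [-1.29, 1.29], [0.11, 2.56], [-1.05, 4.19], [0.11, 1.86], [-2.63, 2.63]. Speed limits (rad/s): [2.22, 2.22, 3.01, 3.01, 3.14, 3.14, 3.14].

## Interface

Orientations are given as a rotation vector (axis times angle).
In Python, from plant import robot gives the robot as it stands. The module is installed in compiled form; this text tells all that it offers.
- The arm moves only by the tool play_rows, never from a script. Its argument "targets" is a list of rows, each an object of numbers: "wx", "wy", "wz": the turn, a rotation vector about the tool's x, y, z in degrees; "x", "y", "z": the shift along the tool's x, y, z in m; "grip": the closure, from 0 (fully open) to 1 (shut). A call has 1 to 12 rows; each row is the pose to reach, as a shift and turn from the pose commanded when the call began, along the tool's axes at that moment; what a row does not reach only later rows make up. A row lasts 1/12 s, in which the tool goes at most 41.7 mm and 7.16 degrees, less where a joint would pass 70% of its speed; a pose out of reach is approached as far as the arm can. A call with a gripper value outside its range is refused whole. The fingers move at their own pace and stop on an object; "force" is the grip in N (left out, the last holds). Time passes only in rows, so rows that repeat a pose let the fingers close. It gives the time, the measured TCP pose, the force, the opening and the grip force at its end, in the units of the state.
- robot.get_obs(): the state, without advancing time (a new reading comes with each control period).
- robot.camera(name): name is "scene" or "top" or "wrist"; returns the picture (420x560x3 uint8, red, green, blue); there is no depth.
- robot.camera_info(name): a dict with "fx", "fy", "cx", "cy" (pixels), "camera_from_world" (4x4, takes a point from world to camera coordinates). Camera axes: x right, y down, z forward; pixel columns grow to the right and rows downward; lengths in mm; the calibration is good to about 2 mm. A picture is of the moment at which its call begins: read the wrist's pose just before it. camera_info takes no time and is no camera call; for the wrist camera it gives the pose at the moment of the call.
- robot.close_job(): hands the job in; it is judged then, once.
The state is a dict: "time": time; "qpos": joint angles; "joint_vel": joint speeds; "effort": joint torques, N m; "position": TCP position; "ee_rot": TCP orientation; "wrist_force": force on the tool from outside, world axes, zero at the start; "wrist_torque": the same for the moment, N m; "finger_gap": finger opening in mm; "gripper_force": force on a finger pad.
Only numpy, scipy, OpenCV 4.12 (cv2) and the standard library are available. Lean on these libraries where they do the work, as an engineer would, in place of code of your own. Each camera call takes 0.05 s, during which the arm holds its last target. There are 200 camera calls.

## Task

Put the lapping machine's drive head into slow gear: ease the gear-change knob down gently while rocking the spindle with it until the teeth mesh and it goes fully home, never forcing tooth against tooth. Then swing the keeper lever fully shut over the knob's flange and let go, leaving everything else on the bench and on the machine undisturbed.

Things in the scene. Friction and masses are not known exactly. Their poses are not given: they have to be found in the camera images.
- knob_grip (a point): Gear-change knob: black bar handle 54 mm long (its x), 22 mm wide (its y; grip across this), 40 mm tall, a bright line along its top, on the upright spindle. This point: on its axis, 16 mm below the bar's top, 24 mm above its underside. Below: 24 mm thick neck, 52 mm flange (top face 44 mm below this point), six dogs. It slides down the spindle and is keyed to it, so turning it rocks the spindle.
- dogs: Six radial steel teeth under the knob, every 60 degrees, ends 42 mm from the axis; origin on the axis. They must enter the gaps between the six upright teeth of the slow gear below, whose angle is not measured: play in mesh about 0.1 rad each way, a gap always lies within 0.6 rad of the start, one way or the other. The gear drags (0.7 N m). Over 30 N tooth on tooth does damage.
- knob (a joint): How far the gear-change knob has gone down, m: 0 up in neutral, about 0.004 dogs resting on the gear's teeth, 0.0145 fully home at its stop. It stays where it is left (stiffness of sliding about 4 N, weight about 3 N).
- spindle (a joint): Angle of the spindle and knob in the machine, rad, counter-clockwise from above; turns freely both ways (drag 0.04 N m).
- keeper_peg (a point): Upright round black peg, 14 mm diameter, standing 38 mm above the steel tail of the keeper lever; push or pinch it to swing the lever. This point is on the peg's axis, 12 mm below its top, 26 mm above the tail and 66 mm above the machine's deck. It lies 60 mm from the pivot.
- keeper_pivot (a point): Upright pivot axis of the keeper lever at the peg point's height, 70 mm from the spindle axis. Opposite the peg, a flat steel arm (16 mm wide, 8 mm thick, underside 32 mm above the deck) reaches 55 mm from the pivot; shut, it points at the spindle and lies over the flange, 2.5 mm above it. It cannot shut unless the knob is fully home.
- keeper (a joint): Keeper lever angle, rad: 0 open, growing as the lever swings clockwise seen from above, 1.0 fully shut at its stop (peg, pivot and spindle axis then in one line, the peg outermost). Stays where it is left (drag 0.05 N m, about 1 N at the peg).
- machine: White bench lapping machine, fixed: 300 mm deep (x), 540 mm wide (y), deck 90 mm above the bench. Origin at the centre of its underside, x away from its front panel. Spindle axis at x 0, y +100 mm; keeper pivot at x 0, y +170 mm; lapping plate with a raised rim (216 mm diameter, 22 mm above the deck) at x 0, y -135 mm.
- mount0: Bystander: black specimen mount, 30 mm diameter, 18 mm high, lying on the lapping plate; origin under its centre.
- mount1: Bystander: a second such specimen mount on the lapping plate.
- paste: Bystander: small jar, 36 mm diameter, 35 mm high, on the deck behind the keeper; origin under its centre.
- bottle: Bystander: bottle, 64 mm diameter, 160 mm high, on the bench to the machine's left; origin under its centre.
- beaker: Bystander: glass beaker, 70 mm diameter, 90 mm high, on the bench to the machine's left; origin under its centre.
- tray: Bystander: clear open tray, 140 by 100 by 30 mm, on the bench to the machine's right; origin under its centre.

How it is judged:
By the outcome, as a careful person would: the job done as asked, in the order asked, and still so for the second after the job is handed in, with the robot touching nothing.
It also fails if it takes over 58 s, if anything falls off the work surface, if the arm or the gripper's body presses on something with over 40 N, if the wrist force passes 120 N, or if a joint passes its speed limit or range.

## Working session

There is one attempt and no reset: what is moved stays moved. The work goes in short steps, Python scripts to look and compute and a tool call to move; the robot and the scene stay as the last step left them, time stands still between calls to the robot, and variables do not carry over. Pictures are saved under pics/ and viewed, at most 10 in all, crops included, and the job is handed in when it is done.

Besides the shell and the picture viewer there is one more tool, called after ">>>" as a command line: name --argument value ..., lists and objects as JSON in quotes. play_rows: Moves the arm, as the interface text tells. Its arguments: {"type":"object","properties":{"targets":{"type":"array"},"force":{"type":"number"}},"required":["targets"]}

```bash
mkdir -p pics
python3 - <<'E'
from plant import robot
import cv2,numpy as np
for n in ("scene","top"):
    im=robot.camera(n); cv2.imwrite(f"pics/{n}0.png",im[:,:,::-1])
    i=robot.camera_info(n); print(n,i["fx"],i["cx"],i["cy"],np.round(i["camera_from_world"],3).tolist())
print(robot.get_obs())
E
```

```text
scene 387.52049501558866 275.0301326603128 216.23229362701835 [[-0.824, 0.567, 0.006, 515.029], [0.47, 0.689, -0.551, -202.374], [-0.316, -0.451, -0.834, 1358.564], [0.0, 0.0, 0.0, 1.0]]
top 458.23053452170154 285.9877675709983 206.25658512350583 [[-0.024, -1.0, -0.004, -22.47], [-0.981, 0.024, -0.193, 621.376], [0.193, -0.001, -0.981, 1239.222], [0.0, 0.0, 0.0, 1.0]]
{'time': 0.1, 'qpos': array([ 1.14230394,  0.60002565, -0.00252832,  1.60007573,  0.00180567,
        0.94290128, -0.07982612]), 'joint_vel': array([-0.00065449, -0.00151603,  0.00013595, -0.00208745, -0.00040616,
        0.00049906,  0.00161834]), 'effort': array([ 6.49364418e-03, -7.77986240e+01,  1.57034867e+00, -2.58623028e+01,
        1.26240402e-02,  5.54469007e-03, -1.51444698e-05]), 'position': array([ 249.66171078, -680.22646856,  252.50834668]), 'ee_rot': array([-3.09177878e+00, -5.49548227e-01,  6.07915471e-04]), 'wrist_force': array([-0.08316818,  1.20680967, -0.37686548]), 'wrist_torque': array([ 0.02050475, -0.04499363,  0.02965353]), 'gripper_force': 0.0, 'finger_gap': 85.44817291304192}
```

View pics/scene0.png

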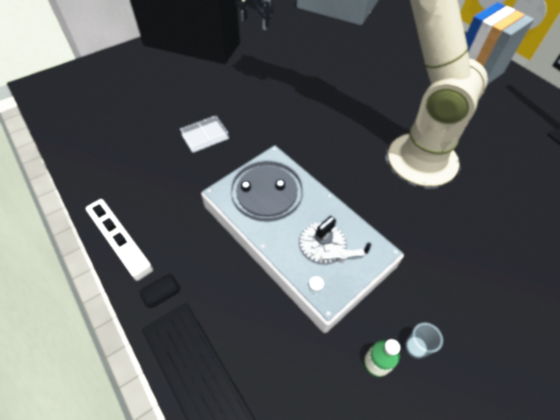

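View pics/top0.png

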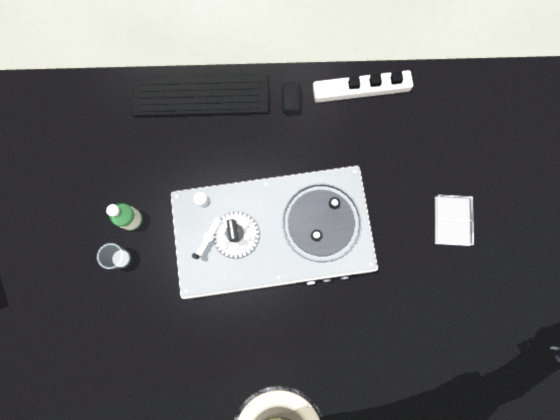

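The scene view shows the knob bar near (326,227) and the peg near (368,247). In the top view they are near (232,230) and (195,256). The machine is slightly rotated.

```bash
cat > h.py <<'E'
from plant import robot
import numpy as np, cv2
def ray(info,u,v):
    M=np.array(info["camera_from_world"]);R=M[:3,:3];c=-R.T@M[:3,3]
    d=R.T@np.array([(u-info["cx"])/info["fx"],(v-info["cy"])/info["fy"],1]);return c,d/np.linalg.norm(d)
def plane(info,u,v,z):
    c,d=ray(info,u,v);return c+d*(z-c[2])/d[2]
def tri(rs):
    A=sum(np.eye(3)-np.outer(d,d) for c,d in rs);b=sum((np.eye(3)-np.outer(d,d))@c for c,d in rs)
    p=np.linalg.solve(A,b);return p,[np.linalg.norm((np.eye(3)-np.outer(d,d))@(p-c)) for c,d in rs]
def proj(info,p):
    q=np.array(info["camera_from_world"])@np.r_[p,1];return info["fx"]*q[0]/q[2]+info["cx"],info["fy"]*q[1]/q[2]+info["cy"]
E
python3 - <<'E'
from h import *
s=robot.camera_info("scene");t=robot.camera_info("top")
for a,b in (((326,225),(232,230)),((368,247),(195,256))): print(tri([ray(s,*a),ray(t,*b)]))
# deck corners in top
im=cv2.imread("pics/top0.png");g=cv2.cvtColor(im,cv2.COLOR_BGR2GRAY)
m=(g>110).astype(np.uint8);n,l,st,c=cv2.connectedComponentsWithStats(m)
k=l[270,250];cs=cv2.findContours((l==k).astype(np.uint8),0,2)[0];r=cv2.minAreaRect(max(cs,key=cv2.contourArea));print(r)
for u,v in cv2.boxPoints(r): print(u,v,plane(t,u,v,90))
a=cv2.resize(im[190:290,165:265],(400,400),interpolation=2);b=cv2.resize(cv2.imread("pics/scene0.png")[190:290,290:390],(400,400),interpolation=2)
cv2.imwrite("pics/c0.png",np.hstack([a,b]))
E
```

```text
(array([538.66430931, 101.88227082, 179.06848368]), [np.float64(0.6370293320628024), np.float64(0.6370293320628071)])
(array([477.27946684, 201.58600535, 149.49440504]), [np.float64(1.1045395238037314), np.float64(1.1045395238037965)])
((271.6884765625, 233.05715942382812), (112.0081787109375, 200.1069793701172), 82.09283447265625)
164.88188 191.34975 [665.67962916 299.2716253   90.        ]
363.08627 163.82133 [ 731.37232398 -258.06243724   90.        ]
378.49506 274.7646 [ 420.8738575 -281.9066821   90.       ]
180.29068 302.29297 [361.23175132 250.04481469  90.        ]
```

View pics/c0.png

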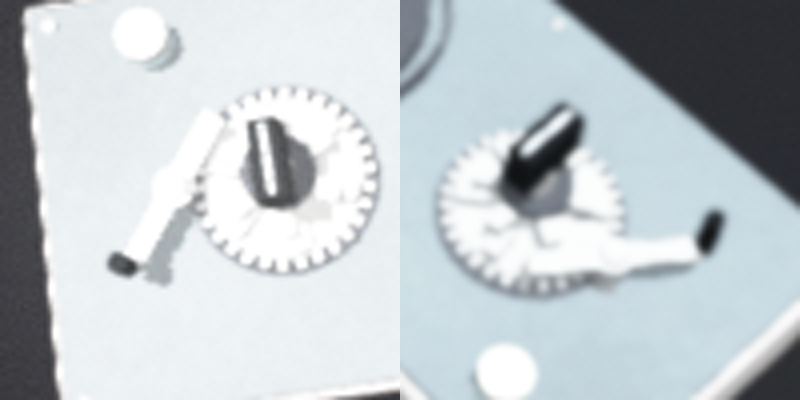

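Bar line in the crop runs from (262,122) to (272,200) in the top view and from (525,155) to (572,108) in the scene view. The keeper is open, with the arm clear of the flange.

```bash
cat >> h.py <<'E'
from scipy.spatial.transform import Rotation as Ro
def down(yaw): # tool pointing down, tool x at yaw
    c,s=np.cos(yaw),np.sin(yaw);return Ro.from_matrix([[c,s,0],[s,-c,0],[0,0,-1]])
def delta(p,yaw):
    o=robot.get_obs();R=Ro.from_rotvec(o["ee_rot"])
    d=R.inv().apply(np.array(p)-o["position"])/1000; w=(R.inv()*down(yaw)).as_rotvec(degrees=True)
    print("t",round(o["time"],2),"pos",o["position"].round(1),"yaw",round(float(np.arctan2(*R.as_matrix()[[1,0],0])),4),"shift",d.round(4),"turn",w.round(2));return d,w
E
python3 - <<'E'
from h import *
s=robot.camera_info("scene");t=robot.camera_info("top")
T=lambda x,y:(164.5+x/4,189.5+y/4);S=lambda x,y:(289.5+(x-400)/4+0,189.5+y/4)
pts=[]
for a,b in (((262,122),(572,108)),((272,200),(525,155))):
    p,e=tri([ray(s,*S(*b)),ray(t,*T(*a))]);print(p,e,plane(t,*T(*a),194));pts.append(p)
d=pts[0]-pts[1];print(np.degrees(np.arctan2(d[1],d[0])))
delta([535,102,330],0.1)
E
```

```text
[547.17246326 108.46142145 239.27546864] [np.float64(12.15369428095056), np.float64(12.153694280950514)] [562.5072027  104.63567186 194.        ]
[528.34719324  95.27374262 139.93266138] [np.float64(12.902253938373942), np.float64(12.902253938374109)] [512.84167276  98.40103763 194.        ]
35.01242087766977
t 0.1 pos [ 249.7 -680.2  252.5] yaw 0.3518 shift [ 0.5374 -0.6361 -0.0767] turn [-0.08  0.02 14.43]
```

>>> play_rows --targets '[{"x": 0.01, "y": -0.012, "z": -0.01, "wz": 0}, {"x": 0.034, "y": -0.04, "z": -0.02, "wz": 1}, {"x": 0.06, "y": -0.07, "z": -0.03, "wz": 2}, {"x": 0.085, "y": -0.1, "z": -0.04, "wz": 3}, {"x": 0.11, "y": -0.13, "z": -0.05, "wz": 4}, {"x": 0.135, "y": -0.16, "z": -0.06, "wz": 5}, {"x": 0.16, "y": -0.19, "z": -0.07, "wz": 6}, {"x": 0.185, "y": -0.22, "z": -0.077, "wz": 7}, {"x": 0.21, "y": -0.25, "z": -0.077, "wz": 8}, {"x": 0.235, "y": -0.28, "z": -0.077, "wz": 9}, {"x": 0.26, "y": -0.31, "z": -0.077, "wz": 10}, {"x": 0.28, "y": -0.335, "z": -0.077, "wz": 11}]'

```text
validation failed for argument at $.ta...
```

```bash
python3 -c "
from h import *
delta([535,102,330],0.1)"
```

```text
t 0.1 pos [ 249.7 -680.2  252.5] yaw 0.3518 shift [ 0.5374 -0.6361 -0.0767] turn [-0.08  0.02 14.43]
```

>>> play_rows --targets '[{"wx": 0, "wy": 0, "wz": 0, "x": 0.01, "y": -0.012, "z": -0.01, "grip": 0}, {"wx": 0, "wy": 0, "wz": 1, "x": 0.034, "y": -0.04, "z": -0.02, "grip": 0}, {"wx": 0, "wy": 0, "wz": 2, "x": 0.06, "y": -0.07, "z": -0.03, "grip": 0}, {"wx": 0, "wy": 0, "wz": 3, "x": 0.085, "y": -0.1, "z": -0.04, "grip": 0}, {"wx": 0, "wy": 0, "wz": 4, "x": 0.11, "y": -0.13, "z": -0.05, "grip": 0}, {"wx": 0, "wy": 0, "wz": 5, "x": 0.135, "y": -0.16, "z": -0.06, "grip": 0}, {"wx": 0, "wy": 0, "wz": 6, "x": 0.16, "y": -0.19, "z": -0.07, "grip": 0}, {"wx": 0, "wy": 0, "wz": 7, "x": 0.185, "y": -0.22, "z": -0.077, "grip": 0}, {"wx": 0, "wy": 0, "wz": 8, "x": 0.21, "y": -0.25, "z": -0.077, "grip": 0}, {"wx": 0, "wy": 0, "wz": 9, "x": 0.235, "y": -0.28, "z": -0.077, "grip": 0}, {"wx": 0, "wy": 0, "wz": 10, "x": 0.26, "y": -0.31, "z": -0.077, "grip": 0}, {"wx": 0, "wy": 0, "wz": 11, "x": 0.28, "y": -0.335, "z": -0.077, "grip": 0}]'

```text
time: 1.1
position: [397.6, -266.1, 330.8]
ee_rot: [-3.131, -0.252, -0.001]
wrist_force: [0.4, -0.2, 1.3]
finger_gap: 85.3
gripper_force: 0.0
```

```bash
python3 -c "
from h import *
delta([535,102,330],0.1)"
```

```text
t 1.1 pos [ 397.6 -266.1  330.8] yaw 0.1609 shift [ 0.1946 -0.3414  0.0009] turn [-0.   -0.04  3.49]
```

>>> play_rows --targets '[{"wx": 0, "wy": 0, "wz": 0, "x": 0.018, "y": -0.03, "z": 0, "grip": 0}, {"wx": 0, "wy": 0, "wz": 0.5, "x": 0.036, "y": -0.063, "z": 0, "grip": 0}, {"wx": 0, "wy": 0, "wz": 1, "x": 0.055, "y": -0.096, "z": 0, "grip": 0}, {"wx": 0, "wy": 0, "wz": 1.5, "x": 0.074, "y": -0.13, "z": 0, "grip": 0}, {"wx": 0, "wy": 0, "wz": 2, "x": 0.093, "y": -0.163, "z": 0, "grip": 0}, {"wx": 0, "wy": 0, "wz": 2.5, "x": 0.112, "y": -0.196, "z": 0, "grip": 0}, {"wx": 0, "wy": 0, "wz": 3, "x": 0.131, "y": -0.23, "z": 0, "grip": 0}, {"wx": 0, "wy": 0, "wz": 3.5, "x": 0.15, "y": -0.263, "z": 0, "grip": 0}, {"wx": 0, "wy": 0, "wz": 3.5, "x": 0.167, "y": -0.293, "z": 0, "grip": 0}, {"wx": 0, "wy": 0, "wz": 3.5, "x": 0.182, "y": -0.32, "z": 0, "grip": 0}, {"wx": 0, "wy": 0, "wz": 3.5, "x": 0.191, "y": -0.335, "z": 0, "grip": 0}, {"wx": 0, "wy": 0, "wz": 3.5, "x": 0.195, "y": -0.341, "z": 0, "grip": 0}]'

```text
time: 2.1
position: [535.3, 101.8, 330.4]
ee_rot: [-3.136, -0.162, -0.0]
wrist_force: [-0.2, 0.6, 0.2]
finger_gap: 85.7
gripper_force: 0.0
```

```bash
python3 -c "
from h import *
delta([535,102,330],0.1)
i=robot.camera_info('wrist');print(i['fx'],np.round(i['camera_from_world'],3).tolist())
cv2.imwrite('pics/w1.png',robot.camera('wrist')[:,:,::-1])"
```

```text
t 2.1 pos [535.3 101.8 330.4] yaw 0.1032 shift [-0.0003 -0.0002  0.0004] turn [-0.07 -0.01  0.19]
336.94933633542973 [[0.104, -0.995, -0.001, 46.658], [-0.94, -0.099, 0.326, 446.418], [-0.324, -0.033, -0.946, 631.173], [0.0, 0.0, 0.0, 1.0]]
```

View pics/w1.png

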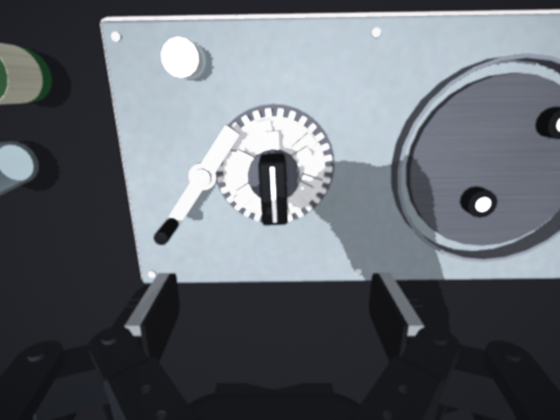

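The wrist view shows the bright line from (272,167) to (275,222), the pivot cap at (201,176), and the peg from about (175,222) to (157,240). The line lies almost along tool x.

Run:
```python
from h import *
i=robot.camera_info('wrist');t=robot.camera_info("top");M=np.array(i["camera_from_world"]);print("cam",-M[:3,:3].T@M[:3,3])
g=cv2.imread("pics/w1.png",0)
def blob(mask,x0,y0,x1,y1):
    m=np.zeros_like(mask);m[y0:y1,x0:x1]=mask[y0:y1,x0:x1]
    n,l,st,c=cv2.connectedComponentsWithStats(m);k=1+np.argmax(st[1:,4]);ys,xs=np.where(l==k);return np.c_[xs,ys].astype(np.float32)
b=blob((g>170).astype(np.uint8),266,160,282,226);r=cv2.minAreaRect(b);print("line",r,len(b))
ys=b[:,1];e1=b[ys<ys.min()+2].mean(0);e2=b[ys>ys.max()-2].mean(0);print(e1,e2)
P=[plane(i,*e,194) for e in (e1,e2)];print(P,(P[0]+P[1])/2,np.arctan2(*(P[0]-P[1])[[1,0]]))
im=cv2.imread("pics/top0.png",0)
b2=blob((im>170).astype(np.uint8),225,215,237,245);
crop=im[212:248,222:246];print(crop[4:34:2,2:22])
p=blob((g<40).astype(np.uint8),150,212,182,248);r=cv2.minAreaRect(p);print("peg",r,cv2.boxPoints(r).tolist())
for c in ((201,176),): print("pivot cap at z140",plane(i,*c,140))
```

```text
cam [619.54941543 110.66424015 451.4199563 ]
line ((273.0248718261719, 193.9723663330078), (56.08027648925781, 5.623795032501221), 86.98721313476562) 275
[271.85715 166.71428] [274.4 221.2]
[array([563.20141972, 106.57519607, 194.        ]), array([518.17219308,  99.86911717, 194.        ])] [540.6868064  103.22215662 194.        ] 0.14784063876107736
[[238 207 251 255 255 255 255 254 254 254 255 255 255 255 255 255 255 255
  254 255]
 [254 255 255 255 255 254 254 254 253 253 254 254 255 255 255 255 255 255
  255 255]
 [255 254 232 161 144 181 198 154 108  93 124 192 234 252 255 255 255 255
  255 255]
 [253 254 232 121 118 210 242 217 121  96  85  97 181 230 253 255 255 255
  255 255]
 [254 255 248 138 107 177 253 253 149  99  93  83 103 140 183 244 253 254
  255 255]
 [255 255 250 175 104 148 251 253 185 110  94  84  85 106 117 123 138 173
  229 253]
 [255 253 214 125  99 118 209 242 216 122  96  89  82 106 121 124 123 128
  170 223]
 [254 240 179 134  99 113 205 254 253 152 102  89  84 126 138 123 122 120
  123 161]
 [237 182 169 135 111 104 155 253 254 188 106  94  84  97 119 124 
[... 160 characters left out ...]
1 101 116 120 125
  128 188]
 [255 255 245 201 148 112 104 126 204 202 117  92  89  80  94 110 122 135
  174 224]
 [255 255 255 253 227 145  94  82  77  78  78  79  82  84  94 128 171 212
  230 231]
 [255 255 253 240 236 236 224 225 228 216 192 175 187 198 200 219 232 234
  232 232]
 [254 245 242 246 248 244 253 255 255 255 255 255 255 254 247 237 232 230
  232 235]]
peg ((165.90267944335938, 230.7818603515625), (11.715017318725586, 26.95273208618164), 34.99202346801758) [[153.37582397460938, 238.46307373046875], [168.83221435546875, 216.38253784179688], [178.42953491210938, 223.10064697265625], [162.97314453125, 245.18118286132812]]
pivot cap at z140 [535.48416394 171.66765584 140.        ]
```

Run:
```python
from h import *
i=robot.camera_info('wrist');t=robot.camera_info("top")
K=[]
for a,b in (((271.9,166.2),(230,219.5)),((274.4,221.7),(232.4,238.5))):
    p,e=tri([ray(i,*a),ray(t,*b)]);print(p,e);K.append(p)
k=(K[0]+K[1])/2;print("knob",k)
# peg: top end centre ~ far (lower-left) end, less radius
for z in (168,): print("peg top",plane(i,161,238,z))
print(tri([ray(i,161,239),ray(t,194.5,255.5)]))
delta([k[0],k[1],181],0.148)
```

```text
[563.68082666 105.67740125 192.80533369] [np.float64(0.9453418251347832), np.float64(0.9453418251348138)]
[515.91590444  99.41846485 189.230227  ] [np.float64(0.21446350387727384), np.float64(0.21446350387726937)]
knob [539.79836555 102.54793305 191.01778034]
peg top [480.55475826 200.82515267 168.        ]
(array([478.09988511, 200.23549908, 165.33079416]), [np.float64(1.4075377040335333), np.float64(1.407537704033524)])
t 2.15 pos [535.5 101.3 330.3] yaw 0.1028 shift [ 0.0044 -0.0007  0.1493] turn [-0.06 -0.01 -2.59]
```

>>> play_rows --targets '[{"wx": 0, "wy": 0, "wz": -0.5, "x": 0.001, "y": -0.001, "z": 0.015, "grip": 0}, {"wx": 0, "wy": 0, "wz": -1, "x": 0.002, "y": -0.001, "z": 0.035, "grip": 0}, {"wx": 0, "wy": 0, "wz": -1.5, "x": 0.004, "y": -0.001, "z": 0.06, "grip": 0}, {"wx": 0, "wy": 0, "wz": -2, "x": 0.005, "y": -0.001, "z": 0.085, "grip": 0}, {"wx": 0, "wy": 0, "wz": -2.4, "x": 0.005, "y": -0.001, "z": 0.11, "grip": 0}, {"wx": 0, "wy": 0, "wz": -2.4, "x": 0.005, "y": -0.001, "z": 0.13, "grip": 0}, {"wx": 0, "wy": 0, "wz": -2.4, "x": 0.005, "y": -0.001, "z": 0.143, "grip": 0}, {"wx": 0, "wy": 0, "wz": -2.4, "x": 0.005, "y": -0.001, "z": 0.149, "grip": 0}, {"wx": 0, "wy": 0, "wz": -2.4, "x": 0.005, "y": -0.001, "z": 0.15, "grip": 0}]'

```text
time: 2.9
position: [539.5, 98.1, 179.5]
ee_rot: [3.133, 0.219, -0.003]
wrist_force: [0.4, 0.5, 0.3]
finger_gap: 85.0
gripper_force: 0.0
```

```bash
python3 -c "
from h import *
delta([540,102.8,180],0.148)
cv2.imwrite('pics/w2.png',robot.camera('wrist')[:,:,::-1])"
```

```text
t 2.9 pos [539.5  98.1 179.5] yaw 0.1394 shift [ 0.0011 -0.0046 -0.0005] turn [ 0.05  0.12 -0.49]
```

View pics/w2.png

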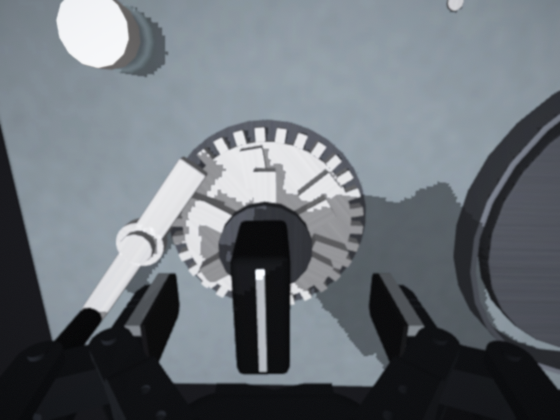

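The bar line is at column 262 and the pads' mid-line is at about 273, so the gripper must shift 4.6 mm toward +y, which agrees with the pose reading.

>>> play_rows --targets '[{"wx": 0, "wy": 0, "wz": 0, "x": 0.001, "y": -0.003, "z": 0, "grip": 0}, {"wx": 0, "wy": 0, "wz": 0, "x": 0.001, "y": -0.0046, "z": 0, "grip": 0}, {"wx": 0, "wy": 0, "wz": 0, "x": 0.001, "y": -0.0046, "z": 0, "grip": 0}]'

```text
time: 3.2
position: [541.1, 104.8, 181.3]
ee_rot: [-3.133, -0.221, -0.003]
wrist_force: [-0.1, 0.5, -0.4]
finger_gap: 85.5
gripper_force: 0.0
```

Run:
```python
from h import *
delta([540,102.8,180],0.148)
g=robot.camera('wrist').mean(2)
i=robot.camera_info('wrist')
for v in (290,320,350):
    r=g[v,235:285];xs=np.where(r>140)[0]+235;print(v,xs.mean() if len(xs) else None)
    if len(xs): print(plane(i,xs.mean(),v,194))
```

```text
t 3.2 pos [541.1 104.8 181.3] yaw 0.141 shift [-0.0014  0.0018  0.0013] turn [-0.02 -0.1  -0.4 ]
290 254.34782608695653
[553.95989804 114.54734594 194.        ]
320 253.45454545454547
[540.67404669 113.24476819 194.        ]
350 253.30434782608697
[526.47921045 111.55601276 194.        ]
```

Run:
```python
from h import *
delta([540,102.8,180],0.148)
im=robot.camera('wrist');i=robot.camera_info('wrist');g=im.mean(2)
cv2.imwrite('pics/w3.png',im[:,:,::-1])
for v in (290,350):
    print([(x,int(g[v,x])) for x in range(160,390,3)])
```

```text
t 3.25 pos [541.  104.6 181.1] yaw 0.1411 shift [-0.0013  0.0017  0.0011] turn [-0.01 -0.08 -0.4 ]
[(160, 45), (163, 13), (166, 12), (169, 11), (172, 13), (175, 10), (178, 119), (181, 159), (184, 158), (187, 158), (190, 157), (193, 156), (196, 156), (199, 156), (202, 155), (205, 158), (208, 157), (211, 156), (214, 161), (217, 166), (220, 162), (223, 111), (226, 92), (229, 193), (232, 226), (235, 227), (238, 224), (241, 224), (244, 225), (247, 216), (250, 38), (253, 14), (256, 16), (259, 14), (262, 16), (265, 17), (268, 15), (271, 18), (274, 155), (277, 187), (280, 177), (283, 33), (286, 15), (289, 16), (292, 16), (295, 16), (298, 16), (301, 15), (304, 17), (307, 130), (310, 144), (313, 145), (316, 129), (319, 71), (322, 53), (325, 103), (328, 146), (331, 146), (334, 133), (337, 93), (340, 91), (343, 92), (346, 91), (349, 91), (352, 91), (355, 92), (358, 93), (361, 93), (364, 92), (367, 92), (370, 56), (373, 12), (376, 12), (379, 13), (382, 11), (385, 13), (388, 52)]
[(160, 10), (163, 70), (166, 151), (169, 151), (172, 151), (175, 151), (178, 153), (181, 154), (184, 154), (187, 152), (190, 152), (193, 151), (196, 152), (199, 152), (202, 152), (205, 152), (208, 153), (211, 153), (214, 154), (217, 154), (220, 152), (223, 152), (226, 151), (229, 151), (232, 152), (235, 152), (238, 152), (241, 152), (244, 152), (247, 153), (250, 139), (253, 15), (256, 14), (259, 14), (262, 14), (265, 14), (268, 14), (271, 14), (274, 121), (277, 184), (280, 179), (283, 43), (286, 15), (289, 15), (292, 15), (295, 15), (298, 14), (301, 14), (304, 67), (307, 152), (310, 152), (313, 153), (316, 152), (319, 151), (322, 150), (325, 150), (328, 151), (331, 151), (334, 150), (337, 149), (340, 149), (343, 149), (346, 149), (349, 150), (352, 152), (355, 148), (358, 120), (361, 91), (364, 91), (367, 91), (370, 91), (373, 91), (376, 91), (379, 91), (382, 91), (385, 35), (388, 12)]
```

>>> play_rows --targets '[{"wx": 0, "wy": 0, "wz": -0.4, "x": -0.001, "y": 0.0018, "z": 0.001, "grip": 0}, {"wx": 0, "wy": 0, "wz": -0.4, "x": -0.001, "y": 0.0018, "z": 0.001, "grip": 0.2}, {"wx": 0, "wy": 0, "wz": -0.4, "x": -0.001, "y": 0.0018, "z": 0.001, "grip": 0.4}, {"wx": 0, "wy": 0, "wz": -0.4, "x": -0.001, "y": 0.0018, "z": 0.001, "grip": 0.6}, {"wx": 0, "wy": 0, "wz": -0.4, "x": -0.001, "y": 0.0018, "z": 0.001, "grip": 0.8}, {"wx": 0, "wy": 0, "wz": -0.4, "x": -0.001, "y": 0.0018, "z": 0.001, "grip": 0.9}, {"wx": 0, "wy": 0, "wz": -0.4, "x": -0.001, "y": 0.0018, "z": 0.001, "grip": 0.9}, {"wx": 0, "wy": 0, "wz": -0.4, "x": -0.001, "y": 0.0018, "z": 0.001, "grip": 0.9}]' --force 25

```text
time: 3.97
position: [539.9, 102.7, 179.2]
ee_rot: [-3.133, -0.232, 0.0]
wrist_force: [-0.6, 1.6, -0.4]
finger_gap: 21.6
gripper_force: 31.8
```

```bash
cat >> h.py <<'E'
def st():
    o=robot.get_obs();R=Ro.from_rotvec(o["ee_rot"]).as_matrix()
    print("t",round(o["time"],2),"pos",o["position"].round(2),"yaw",round(float(np.arctan2(R[1,0],R[0,0])),4),"F",o["wrist_force"].round(1),"T",o["wrist_torque"].round(2),"gap",round(o["finger_gap"],1),"gf",round(o["gripper_force"],1))
E
python3 -c "
from h import *
st()"
```

```text
t 3.97 pos [539.92 102.73 179.23] yaw 0.148 F [-0.6  1.6 -0.4] T [ 0.31  0.03 -0.02] gap 21.6 gf 31.8
```

>>> play_rows --targets '[{"wx": 0, "wy": 0, "wz": 0, "x": 0, "y": 0, "z": 0, "grip": 0.9}, {"wx": 0, "wy": 0, "wz": 0, "x": 0, "y": 0, "z": 0, "grip": 0.9}, {"wx": 0, "wy": 0, "wz": 0, "x": 0, "y": 0, "z": 0.0005, "grip": 0.9}, {"wx": 0, "wy": 0, "wz": 0, "x": 0, "y": 0, "z": 0.001, "grip": 0.9}, {"wx": 0, "wy": 0, "wz": 0, "x": 0, "y": 0, "z": 0.0015, "grip": 0.9}, {"wx": 0, "wy": 0, "wz": 0, "x": 0, "y": 0, "z": 0.002, "grip": 0.9}, {"wx": 0, "wy": 0, "wz": 0, "x": 0, "y": 0, "z": 0.0025, "grip": 0.9}, {"wx": 0, "wy": 0, "wz": 0, "x": 0, "y": 0, "z": 0.003, "grip": 0.9}, {"wx": 0, "wy": 0, "wz": 0, "x": 0, "y": 0, "z": 0.003, "grip": 0.9}]' --force 60

```text
time: 4.72
position: [539.9, 102.7, 176.2]
ee_rot: [-3.133, -0.232, 0.0]
wrist_force: [-1.0, 5.8, -0.5]
finger_gap: 21.4
gripper_force: 63.0
```

```bash
python3 -c "
from h import *
st()"
```

```text
t 4.72 pos [539.91 102.65 176.16] yaw 0.1479 F [-1.   5.8 -0.5] T [ 1.08  0.18 -0.06] gap 21.4 gf 63.0
```

>>> play_rows --targets '[{"wx": 0, "wy": 0, "wz": 0, "x": 0, "y": 0, "z": 0.0002, "grip": 0.9}, {"wx": 0, "wy": 0, "wz": 0, "x": 0, "y": 0, "z": 0.0004, "grip": 0.9}, {"wx": 0, "wy": 0, "wz": 0, "x": 0, "y": 0, "z": 0.0006, "grip": 0.9}, {"wx": 0, "wy": 0, "wz": 0, "x": 0, "y": 0, "z": 0.0008, "grip": 0.9}, {"wx": 0, "wy": 0, "wz": 0, "x": 0, "y": 0, "z": 0.001, "grip": 0.9}]'

```text
time: 5.13
position: [540.0, 102.7, 175.5]
ee_rot: [-3.133, -0.232, -0.0]
wrist_force: [-2.7, 5.0, 7.2]
finger_gap: 21.3
gripper_force: 64.2
```

```bash
python3 -c "
from h import *
st()"
```

```text
t 5.13 pos [539.99 102.68 175.53] yaw 0.1479 F [-2.7  5.   7.2] T [ 0.88  0.59 -0.04] gap 21.3 gf 64.2
```

>>> play_rows --targets '[{"wx": 0, "wy": 0, "wz": 1, "x": 0, "y": 0, "z": 0.0001, "grip": 0.9}, {"wx": 0, "wy": 0, "wz": 3, "x": 0, "y": 0, "z": 0.0001, "grip": 0.9}, {"wx": 0, "wy": 0, "wz": 5, "x": 0, "y": 0, "z": 0.0001, "grip": 0.9}, {"wx": 0, "wy": 0, "wz": 7, "x": 0, "y": 0, "z": 0.0001, "grip": 0.9}]'

```text
time: 5.47
position: [539.9, 102.7, 175.5]
ee_rot: [-3.141, -0.038, -0.0]
wrist_force: [-1.4, 5.3, 4.7]
finger_gap: 21.3
gripper_force: 64.0
```

```bash
python3 -c "
from h import *
st()"
```

```text
t 5.47 pos [539.94 102.73 175.52] yaw 0.0245 F [-1.4  5.3  4.7] T [0.95 0.5  0.14] gap 21.3 gf 64.0
```

>>> play_rows --targets '[{"wx": 0, "wy": 0, "wz": 2, "x": 0, "y": 0, "z": 0.0002, "grip": 0.9}, {"wx": 0, "wy": 0, "wz": 4, "x": 0, "y": 0, "z": 0.0002, "grip": 0.9}, {"wx": 0, "wy": 0, "wz": 6, "x": 0, "y": 0, "z": 0.0002, "grip": 0.9}, {"wx": 0, "wy": 0, "wz": 7, "x": 0, "y": 0, "z": 0.0002, "grip": 0.9}]'

```text
time: 5.8
position: [539.9, 102.7, 175.2]
ee_rot: [-3.138, 0.154, -0.0]
wrist_force: [-1.1, 4.4, 1.8]
finger_gap: 21.3
gripper_force: 63.3
```

```bash
python3 -c "
from h import *
st()"
```

```text
t 5.8 pos [539.93 102.72 175.18] yaw -0.0981 F [-1.1  4.4  1.8] T [1.05 0.32 0.06] gap 21.3 gf 63.3
```

>>> play_rows --targets '[{"wx": 0, "wy": 0, "wz": 0, "x": 0, "y": 0, "z": 0.0001, "grip": 0.9}, {"wx": 0, "wy": 0, "wz": 0, "x": 0, "y": 0, "z": 0.0003, "grip": 0.9}, {"wx": 0, "wy": 0, "wz": 0, "x": 0, "y": 0, "z": 0.0004, "grip": 0.9}]'

```text
time: 6.05
position: [539.9, 102.7, 174.6]
ee_rot: [-3.138, 0.151, 0.0]
wrist_force: [-1.0, 5.0, 1.3]
finger_gap: 21.2
gripper_force: 63.3
```

```bash
python3 -c "
from h import *
st()"
```

```text
t 6.05 pos [539.88 102.71 174.6 ] yaw -0.0964 F [-1.   5.   1.3] T [ 1.02  0.35 -0.07] gap 21.2 gf 63.3
```

Sinking freely at 1.3 N, so the dogs are in the gap. I'll ease further with a small turn to centre them in the play.

>>> play_rows --targets '[{"wx": 0, "wy": 0, "wz": 1, "x": 0, "y": 0, "z": 0.0003, "grip": 0.9}, {"wx": 0, "wy": 0, "wz": 2, "x": 0, "y": 0, "z": 0.0006, "grip": 0.9}, {"wx": 0, "wy": 0, "wz": 2, "x": 0, "y": 0, "z": 0.0009, "grip": 0.9}, {"wx": 0, "wy": 0, "wz": 2, "x": 0, "y": 0, "z": 0.0012, "grip": 0.9}]'

```text
time: 6.38
position: [539.9, 102.7, 173.4]
ee_rot: [-3.134, 0.206, 0.0]
wrist_force: [-0.9, 5.4, 1.0]
finger_gap: 21.5
gripper_force: 63.3
```

```bash
python3 -c "
from h import *
st()"
```

```text
t 6.38 pos [539.9  102.73 173.35] yaw -0.1313 F [-0.9  5.4  1. ] T [ 1.11  0.24 -0.01] gap 21.5 gf 63.3
```

>>> play_rows --targets '[{"wx": 0, "wy": 0, "wz": 0, "x": 0, "y": 0, "z": 0.0004, "grip": 0.9}, {"wx": 0, "wy": 0, "wz": 0, "x": 0, "y": 0, "z": 0.0008, "grip": 0.9}, {"wx": 0, "wy": 0, "wz": 0, "x": 0, "y": 0, "z": 0.0012, "grip": 0.9}, {"wx": 0, "wy": 0, "wz": 0, "x": 0, "y": 0, "z": 0.0016, "grip": 0.9}, {"wx": 0, "wy": 0, "wz": 0, "x": 0, "y": 0, "z": 0.002, "grip": 0.9}, {"wx": 0, "wy": 0, "wz": 0, "x": 0, "y": 0, "z": 0.0024, "grip": 0.9}]'

```text
time: 6.88
position: [539.9, 102.7, 171.0]
ee_rot: [-3.134, 0.206, 0.0]
wrist_force: [-1.6, 4.6, 0.9]
finger_gap: 21.3
gripper_force: 63.3
```

```bash
python3 -c "
from h import *
st()"
```

```text
t 6.88 pos [539.9  102.74 170.97] yaw -0.1312 F [-1.6  4.6  0.9] T [ 1.12  0.32 -0.04] gap 21.3 gf 63.3
```

>>> play_rows --targets '[{"wx": 0, "wy": 0, "wz": 0, "x": 0, "y": 0, "z": 0.0005, "grip": 0.9}, {"wx": 0, "wy": 0, "wz": 0, "x": 0, "y": 0, "z": 0.001, "grip": 0.9}, {"wx": 0, "wy": 0, "wz": 0, "x": 0, "y": 0, "z": 0.0015, "grip": 0.9}, {"wx": 0, "wy": 0, "wz": 0, "x": 0, "y": 0, "z": 0.002, "grip": 0.9}, {"wx": 0, "wy": 0, "wz": 0, "x": 0, "y": 0, "z": 0.0025, "grip": 0.9}, {"wx": 0, "wy": 0, "wz": 0, "x": 0, "y": 0, "z": 0.003, "grip": 0.9}, {"wx": 0, "wy": 0, "wz": 0, "x": 0, "y": 0, "z": 0.0035, "grip": 0.9}, {"wx": 0, "wy": 0, "wz": 0, "x": 0, "y": 0, "z": 0.004, "grip": 0.9}, {"wx": 0, "wy": 0, "wz": 0, "x": 0, "y": 0, "z": 0.0045, "grip": 0.9}, {"wx": 0, "wy": 0, "wz": 0, "x": 0, "y": 0, "z": 0.005, "grip": 0.9}, {"wx": 0, "wy": 0, "wz": 0, "x": 0, "y": 0, "z": 0.0054, "grip": 0.9}]'

```text
time: 7.8
position: [539.9, 102.7, 165.5]
ee_rot: [-3.135, 0.206, 0.0]
wrist_force: [-1.0, 4.5, 1.1]
finger_gap: 21.1
gripper_force: 63.3
```

```bash
python3 -c "
from h import *
st()"
```

```text
t 7.8 pos [539.91 102.71 165.53] yaw -0.1311 F [-1.   4.5  1.1] T [ 1.04  0.29 -0.05] gap 21.1 gf 63.3
```

>>> play_rows --targets '[{"wx": 0, "wy": 0, "wz": 0, "x": 0, "y": 0, "z": 0.0003, "grip": 0.9}, {"wx": 0, "wy": 0, "wz": 0, "x": 0, "y": 0, "z": 0.0006, "grip": 0.9}, {"wx": 0, "wy": 0, "wz": 0, "x": 0, "y": 0, "z": 0.0009, "grip": 0.9}, {"wx": 0, "wy": 0, "wz": 0, "x": 0, "y": 0, "z": 0.0012, "grip": 0.9}]'

```text
time: 8.13
position: [540.0, 102.7, 164.9]
ee_rot: [-3.134, 0.206, -0.0]
wrist_force: [-4.4, 4.7, 12.2]
finger_gap: 21.4
gripper_force: 64.7
```

```bash
python3 -c "
from h import *
st()"
```

```text
t 8.13 pos [539.99 102.73 164.94] yaw -0.1312 F [-4.4  4.7 12.2] T [ 0.96  0.92 -0.05] gap 21.4 gf 64.7
```

>>> play_rows --targets '[{"wx": 0, "wy": 0, "wz": 0, "x": 0, "y": 0, "z": 0.0002, "grip": 0.9}, {"wx": 0, "wy": 0, "wz": 0, "x": 0, "y": 0, "z": 0.0002, "grip": 0.9}]'

```text
time: 8.3
position: [540.0, 102.8, 164.9]
ee_rot: [-3.134, 0.206, -0.001]
wrist_force: [-3.4, 4.3, 10.1]
finger_gap: 21.1
gripper_force: 64.8
```

```bash
python3 -c "
from h import *
st()"
```

```text
t 8.3 pos [539.99 102.76 164.93] yaw -0.1312 F [-3.4  4.3 10.1] T [ 0.93  0.79 -0.  ] gap 21.1 gf 64.8
```

>>> play_rows --targets '[{"wx": 0, "wy": 0, "wz": 0, "x": 0, "y": 0, "z": 0, "grip": 0.65}, {"wx": 0, "wy": 0, "wz": 0, "x": 0, "y": 0, "z": 0, "grip": 0.5}, {"wx": 0, "wy": 0, "wz": 0, "x": 0, "y": 0, "z": 0, "grip": 0.3}, {"wx": 0, "wy": 0, "wz": 0, "x": 0, "y": 0, "z": 0, "grip": 0.3}, {"wx": 0, "wy": 0, "wz": 0, "x": 0, "y": 0, "z": 0, "grip": 0.3}]'

```text
time: 8.72
position: [540.0, 101.9, 164.0]
ee_rot: [3.134, -0.207, -0.0]
wrist_force: [-0.1, -0.1, 0.0]
finger_gap: 59.7
gripper_force: 0.0
```

```bash
python3 -c "
from h import *
st()"
```

```text
t 8.72 pos [539.98 101.85 163.99] yaw -0.132 F [-0.1 -0.1  0. ] T [-0.03  0.02  0.01] gap 59.7 gf 0.0
```

>>> play_rows --targets '[{"wx": 0, "wy": 0, "wz": 0, "x": 0, "y": 0, "z": -0.01, "grip": 0.3}, {"wx": 0, "wy": 0, "wz": 0, "x": 0, "y": 0, "z": -0.035, "grip": 0.3}, {"wx": 0, "wy": 0, "wz": 0, "x": 0, "y": 0, "z": -0.065, "grip": 0.3}, {"wx": 0, "wy": 0, "wz": 0, "x": 0, "y": 0, "z": -0.085, "grip": 0.3}, {"wx": 0, "wy": 0, "wz": 0, "x": 0, "y": 0, "z": -0.095, "grip": 0.3}]'

```text
time: 9.13
position: [540.8, 102.4, 262.4]
ee_rot: [-3.134, 0.207, -0.006]
wrist_force: [1.1, 0.5, -0.5]
finger_gap: 59.8
gripper_force: 0.0
```

```bash
python3 -c "
from h import *
delta([479,200.5,260],-0.98);print(robot.get_obs()['qpos'])"
```

```text
t 9.13 pos [540.8 102.4 262.4] yaw -0.1319 shift [-0.0742 -0.0891  0.0023] turn [-0.16 -0.16 48.59]
[-0.17760121  0.38246796 -0.15279987  1.9873945   0.0818456   0.77372864
 -2.08059465]
```

>>> play_rows --targets '[{"wx": 0, "wy": 0, "wz": -4, "x": -0.006, "y": -0.007, "z": 0, "grip": 0.3}, {"wx": 0, "wy": 0, "wz": -11, "x": -0.014, "y": -0.016, "z": 0, "grip": 0.3}, {"wx": 0, "wy": 0, "wz": -18, "x": -0.022, "y": -0.026, "z": 0, "grip": 0.3}, {"wx": 0, "wy": 0, "wz": -25, "x": -0.03, "y": -0.036, "z": 0, "grip": 0.3}, {"wx": 0, "wy": 0, "wz": -32, "x": -0.038, "y": -0.046, "z": 0, "grip": 0.3}, {"wx": 0, "wy": 0, "wz": -39, "x": -0.046, "y": -0.056, "z": 0, "grip": 0.3}, {"wx": 0, "wy": 0, "wz": -46, "x": -0.054, "y": -0.066, "z": 0, "grip": 0.3}, {"wx": 0, "wy": 0, "wz": -53, "x": -0.062, "y": -0.075, "z": 0, "grip": 0.3}, {"wx": 0, "wy": 0, "wz": -60, "x": -0.068, "y": -0.082, "z": 0, "grip": 0.3}, {"wx": 0, "wy": 0, "wz": -67, "x": -0.072, "y": -0.087, "z": 0, "grip": 0.3}, {"wx": 0, "wy": 0, "wz": -74, "x": -0.074, "y": -0.089, "z": 0, "grip": 0.3}, {"wx": 0, "wy": 0, "wz": -80, "x": -0.074, "y": -0.089, "z": 0, "grip": 0.3}]'

```text
time: 10.13
position: [477.6, 200.8, 259.1]
ee_rot: [-2.527, -1.866, 0.001]
wrist_force: [0.6, -0.2, -0.2]
finger_gap: 59.8
gripper_force: 0.0
```

```bash
python3 -c "
from h import *
delta([479,200.5,260],2.16);print(robot.get_obs()['qpos'])"
```

```text
t 10.13 pos [477.6 200.8 259.1] yaw 1.2722 shift [ 0.0001  0.0014 -0.0009] turn [-3.000e-02  0.000e+00 -5.087e+01]
[-0.10172278  0.39034403 -0.54322741  2.03841374  0.28164121  0.78517182
 -1.11159706]
```

>>> play_rows --targets '[{"wx": 0, "wy": 0, "wz": -7, "x": 0, "y": 0.001, "z": 0, "grip": 0.3}, {"wx": 0, "wy": 0, "wz": -14, "x": 0, "y": 0.001, "z": 0, "grip": 0.3}, {"wx": 0, "wy": 0, "wz": -21, "x": 0, "y": 0.001, "z": 0, "grip": 0.3}, {"wx": 0, "wy": 0, "wz": -28, "x": 0, "y": 0.001, "z": 0, "grip": 0.3}, {"wx": 0, "wy": 0, "wz": -35, "x": 0, "y": 0.001, "z": 0, "grip": 0.3}, {"wx": 0, "wy": 0, "wz": -42, "x": 0, "y": 0.001, "z": 0, "grip": 0.3}, {"wx": 0, "wy": 0, "wz": -48, "x": 0, "y": 0.001, "z": 0, "grip": 0.3}, {"wx": 0, "wy": 0, "wz": -51, "x": 0, "y": 0.001, "z": 0, "grip": 0.3}, {"wx": 0, "wy": 0, "wz": -51, "x": 0, "y": 0.001, "z": 0, "grip": 0.3}]'

```text
time: 10.88
position: [479.1, 199.5, 258.8]
ee_rot: [-1.485, -2.768, 0.001]
wrist_force: [0.2, 1.0, -0.4]
finger_gap: 59.9
gripper_force: 0.0
```

```bash
python3 -c "
from h import *
delta([479,200.5,260],2.16);i=robot.camera_info('wrist')
w=robot.camera('wrist')[:,:,::-1];print([np.round(proj(i,p)) for p in ([479,200.5,168],[531,171,140],[540,102.7,179.5])])
cv2.imwrite('pics/w4.png',w);np.save('w4.npy',i['camera_from_world'])"
```

```text
t 10.88 pos [479.1 199.5 258.8] yaw 2.1567 shift [ 0.0009  0.0004 -0.0012] turn [-0.05 -0.01 -0.19]
[array([273., 221.]), array([307., 270.]), array([269., 368.])]
```

View pics/w4.png

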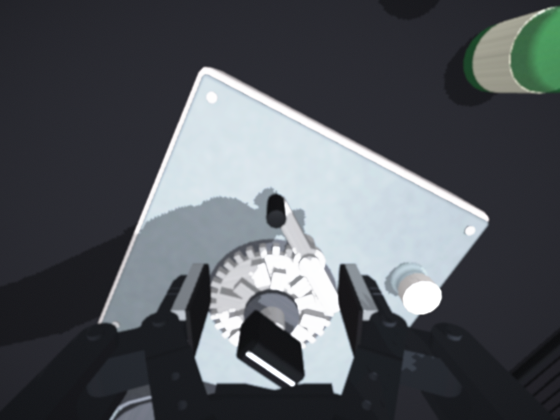

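The peg is near (276,210), with its top end at about (276,219) against a predicted (273,221). The pivot cap is at (312,263), and the knob sits low with its line from (247,353) to (294,383).

Run:
```python
from h import *
i=robot.camera_info('wrist');w1=dict(i);
R=down(0.1028)
g=cv2.imread("pics/w4.png",0)
m=np.zeros_like(g);m[185:235,258:292]=(g[185:235,258:292]<45);n,l,s,c=cv2.connectedComponentsWithStats(m)
k=1+np.argmax(s[1:,4]);ys,xs=np.where(l==k);r=cv2.minAreaRect(np.c_[xs,ys].astype(np.float32));print(r)
print("top px y max",ys.max(),xs[ys>ys.max()-5].mean())
w1["camera_from_world"]=[[0.104,-0.995,-0.001,46.658],[-0.94,-0.099,0.326,446.418],[-0.324,-0.033,-0.946,631.173],[0,0,0,1]]
print("pivot",tri([ray(w1,201,176),ray(i,312,262)]))
u=(xs[ys>ys.max()-8].mean(),ys.max()-4.5)
print("peg",tri([ray(w1,161,239.5),ray(i,*u)]),plane(i,*u,168))
```

```text
((276.0, 210.5), (16.0, 31.0), 0.0)
top px y max 226 275.81632653061223
pivot (array([533.41367826, 174.80068549, 131.37955477]), [np.float64(0.8890184774346096), np.float64(0.8890184774345519)])
peg (array([479.93943756, 201.3511659 , 169.82345854]), [np.float64(0.47127039493092465), np.float64(0.4712703949310429)]) [480.65499418 201.11351999 168.        ]
```

```bash
python3 -c "
from h import *
delta([480.3,201.2,162],2.16)"
```

```text
t 10.93 pos [479.1 199.6 258.9] yaw 2.1532 shift [0.0007 0.0019 0.0969] turn [-0.04 -0.02 -0.39]
```

>>> play_rows --targets '[{"wx": 0, "wy": 0, "wz": 0, "x": 0.0007, "y": 0.001, "z": 0.012, "grip": 0.3}, {"wx": 0, "wy": 0, "wz": 0, "x": 0.0007, "y": 0.0019, "z": 0.035, "grip": 0.3}, {"wx": 0, "wy": 0, "wz": 0, "x": 0.0007, "y": 0.0019, "z": 0.06, "grip": 0.3}, {"wx": 0, "wy": 0, "wz": 0, "x": 0.0007, "y": 0.0019, "z": 0.08, "grip": 0.3}, {"wx": 0, "wy": 0, "wz": 0, "x": 0.0007, "y": 0.0019, "z": 0.092, "grip": 0.3}, {"wx": 0, "wy": 0, "wz": 0, "x": 0.0007, "y": 0.0019, "z": 0.097, "grip": 0.3}, {"wx": 0, "wy": 0, "wz": 0, "x": 0.0007, "y": 0.0019, "z": 0.097, "grip": 0.3}, {"wx": 0, "wy": 0, "wz": 0, "x": 0.0007, "y": 0.0019, "z": 0.097, "grip": 0.3}]'

```text
time: 11.6
position: [480.5, 202.0, 162.5]
ee_rot: [1.488, 2.767, 0.0]
wrist_force: [0.3, 0.7, -0.7]
finger_gap: 59.5
gripper_force: 0.0
```

```bash
python3 -c "
from h import *
delta([480.3,201.2,162],2.16);st()
w=robot.camera('wrist')[:,:,::-1]
cv2.imwrite('pics/w5.png',w)"
```

```text
t 11.6 pos [480.5 202.  162.5] yaw 2.1548 shift [-0.0006 -0.0007  0.0005] turn [ 0.02 -0.   -0.3 ]
t 11.6 pos [480.54 202.05 162.46] yaw 2.1548 F [ 0.3  0.7 -0.7] T [0.02 0.03 0.01] gap 59.5 gf 0.0
```

View pics/w5.png

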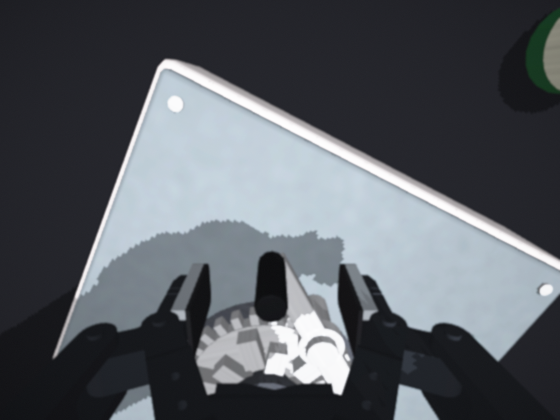

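The peg is at column 271, between the pads whose mid-line is about 274, with its top near row 310. That is well centred, so I'll close gently.

>>> play_rows --targets '[{"wx": 0, "wy": 0, "wz": 0, "x": 0, "y": 0, "z": 0, "grip": 0.5}, {"wx": 0, "wy": 0, "wz": 0, "x": 0, "y": 0, "z": 0, "grip": 0.7}, {"wx": 0, "wy": 0, "wz": 0, "x": 0, "y": 0, "z": 0, "grip": 0.85}, {"wx": 0, "wy": 0, "wz": 0, "x": 0, "y": 0, "z": 0, "grip": 1}, {"wx": 0, "wy": 0, "wz": 0, "x": 0, "y": 0, "z": 0, "grip": 1}, {"wx": 0, "wy": 0, "wz": 0, "x": 0, "y": 0, "z": 0, "grip": 1}]' --force 25

```text
time: 12.15
position: [480.5, 201.6, 162.5]
ee_rot: [1.488, 2.766, 0.0]
wrist_force: [-2.0, -1.1, 5.2]
finger_gap: 13.1
gripper_force: 25.4
```

Run:
```python
from h import *
st()
o=robot.get_obs();p0=o["position"];R=Ro.from_rotvec(o["ee_rot"])
piv=np.array([533.0,172.9,p0[2]]);r=p0-piv;print(np.linalg.norm(r),np.degrees(np.arctan2(r[1],r[0])))
for a in np.linspace(0.1,1.0,10):
    q=piv+Ro.from_rotvec([0,0,-a]).apply(r);print(round(a,2),(R.inv().apply(q-p0)/1000).round(4),q.round(1))
```

```text
t 12.15 pos [480.51 201.59 162.52] yaw 2.1546 F [-2.  -1.1  5.2] T [-0.15  0.22  0.02] gap 13.1 gf 25.4
59.82407124339455 151.3391655379421
0.1 [0.0025 0.0054 0.    ] [483.6 206.7 162.5]
0.2 [0.0045 0.0111 0.    ] [487.3 211.5 162.5]
0.3 [0.0059 0.0169 0.    ] [491.3 215.8 162.5]
0.4 [0.0067 0.0228 0.    ] [495.8 219.8 162.5]
0.5 [0.0069 0.0288 0.    ] [500.7 223.2 162.5]
0.6 [0.0066 0.0347 0.    ] [505.9 226.2 162.5]
0.7 [0.0056 0.0406 0.    ] [511.3 228.7 162.5]
0.8 [0.004  0.0464 0.    ] [517.  230.5 162.5]
0.9 [0.0019 0.052  0.    ] [522.8 231.9 162.5]
1.0 [-0.0008  0.0574  0.    ] [528.8 232.6 162.5]
```

>>> play_rows --targets '[{"wx": 0, "wy": 0, "wz": 0, "x": 0.0012, "y": 0.0027, "z": 0, "grip": 1}, {"wx": 0, "wy": 0, "wz": 0, "x": 0.0025, "y": 0.0054, "z": 0, "grip": 1}, {"wx": 0, "wy": 0, "wz": 0, "x": 0.0035, "y": 0.0082, "z": 0, "grip": 1}, {"wx": 0, "wy": 0, "wz": 0, "x": 0.0045, "y": 0.0111, "z": 0, "grip": 1}, {"wx": 0, "wy": 0, "wz": 0, "x": 0.0052, "y": 0.014, "z": 0, "grip": 1}, {"wx": 0, "wy": 0, "wz": 0, "x": 0.0059, "y": 0.0169, "z": 0, "grip": 1}, {"wx": 0, "wy": 0, "wz": 0, "x": 0.0063, "y": 0.0198, "z": 0, "grip": 1}, {"wx": 0, "wy": 0, "wz": 0, "x": 0.0067, "y": 0.0228, "z": 0, "grip": 1}, {"wx": 0, "wy": 0, "wz": 0, "x": 0.0069, "y": 0.0258, "z": 0, "grip": 1}, {"wx": 0, "wy": 0, "wz": 0, "x": 0.0069, "y": 0.0288, "z": 0, "grip": 1}, {"wx": 0, "wy": 0, "wz": 0, "x": 0.0069, "y": 0.0288, "z": 0, "grip": 1}]'

```text
time: 13.07
position: [499.5, 224.8, 162.4]
ee_rot: [-1.486, -2.766, -0.001]
wrist_force: [-5.6, 2.7, 5.4]
finger_gap: 13.3
gripper_force: 25.6
```

```bash
python3 -c "
from h import *
st()"
```

```text
t 13.07 pos [499.54 224.79 162.41] yaw 2.1556 F [-5.6  2.7  5.4] T [ 0.71  1.19 -0.22] gap 13.3 gf 25.6
```

>>> play_rows --targets '[{"wx": 0, "wy": 0, "wz": 0, "x": -0.0001, "y": 0.003, "z": 0, "grip": 1}, {"wx": 0, "wy": 0, "wz": 0, "x": -0.0003, "y": 0.0059, "z": 0, "grip": 1}, {"wx": 0, "wy": 0, "wz": 0, "x": -0.0008, "y": 0.0089, "z": 0, "grip": 1}, {"wx": 0, "wy": 0, "wz": 0, "x": -0.0013, "y": 0.0118, "z": 0, "grip": 1}, {"wx": 0, "wy": 0, "wz": 0, "x": -0.002, "y": 0.0147, "z": 0, "grip": 1}, {"wx": 0, "wy": 0, "wz": 0, "x": -0.0029, "y": 0.0176, "z": 0, "grip": 1}, {"wx": 0, "wy": 0, "wz": 0, "x": -0.0039, "y": 0.0204, "z": 0, "grip": 1}, {"wx": 0, "wy": 0, "wz": 0, "x": -0.005, "y": 0.0232, "z": 0, "grip": 1}, {"wx": 0, "wy": 0, "wz": 0, "x": -0.005, "y": 0.0232, "z": 0, "grip": 1}]'

```text
time: 13.82
position: [523.0, 232.1, 162.2]
ee_rot: [-1.488, -2.767, -0.0]
wrist_force: [-2.1, -0.3, 3.8]
finger_gap: 12.7
gripper_force: 25.6
```

```bash
python3 -c "
from h import *
st()"
```

```text
t 13.82 pos [523.02 232.12 162.23] yaw 2.1546 F [-2.1 -0.3  3.8] T [ 0.06  0.44 -0.04] gap 12.7 gf 25.6
```

>>> play_rows --targets '[{"wx": 0, "wy": 0, "wz": 0, "x": -0.0007, "y": 0.0014, "z": 0, "grip": 1}, {"wx": 0, "wy": 0, "wz": 0, "x": -0.0013, "y": 0.0027, "z": 0, "grip": 1}, {"wx": 0, "wy": 0, "wz": 0, "x": -0.002, "y": 0.004, "z": 0, "grip": 1}, {"wx": 0, "wy": 0, "wz": 0, "x": -0.0027, "y": 0.0052, "z": 0, "grip": 1}]'

```text
time: 14.15
position: [525.4, 232.3, 161.9]
ee_rot: [-1.485, -2.765, 0.007]
wrist_force: [-17.9, -1.0, 14.0]
finger_gap: 13.1
gripper_force: 26.7
```

```bash
python3 -c "
from h import *
st()"
```

```text
t 14.15 pos [525.36 232.32 161.95] yaw 2.1561 F [-17.9  -1.   14. ] T [-0.09  3.8  -0.05] gap 13.1 gf 26.7
```

>>> play_rows --targets '[{"wx": 0, "wy": 0, "wz": 0, "x": 0.0005, "y": -0.001, "z": 0, "grip": 0.85}, {"wx": 0, "wy": 0, "wz": 0, "x": 0.0005, "y": -0.001, "z": 0, "grip": 0.7}, {"wx": 0, "wy": 0, "wz": 0, "x": 0.0005, "y": -0.001, "z": 0, "grip": 0.5}, {"wx": 0, "wy": 0, "wz": 0, "x": 0.0005, "y": -0.001, "z": 0, "grip": 0.5}, {"wx": 0, "wy": 0, "wz": 0, "x": 0.0005, "y": -0.001, "z": 0, "grip": 0.5}, {"wx": 0, "wy": 0, "wz": 0, "x": 0.0005, "y": -0.001, "z": -0.01, "grip": 0.5}, {"wx": 0, "wy": 0, "wz": 0, "x": 0.0005, "y": -0.001, "z": -0.035, "grip": 0.5}, {"wx": 0, "wy": 0, "wz": 0, "x": 0.0005, "y": -0.001, "z": -0.07, "grip": 0.5}, {"wx": 0, "wy": 0, "wz": 0, "x": 0.0005, "y": -0.001, "z": -0.105, "grip": 0.5}, {"wx": 0, "wy": 0, "wz": 0, "x": 0.0005, "y": -0.001, "z": -0.13, "grip": 0.5}, {"wx": 0, "wy": 0, "wz": 0, "x": 0.0005, "y": -0.001, "z": -0.14, "grip": 0.5}]'

```text
time: 15.07
position: [528.4, 233.4, 306.7]
ee_rot: [1.486, 2.764, 0.007]
wrist_force: [0.1, 0.1, -1.1]
finger_gap: 42.7
gripper_force: 0.0
```

```bash
python3 -c "
from h import *
st()
w=robot.camera('wrist')[:,:,::-1];s=robot.camera('scene')[:,:,::-1];t=robot.camera('top')[:,:,::-1]
c=cv2.resize(np.ascontiguousarray(s[190:290,290:390]),(420,420),interpolation=2)
cv2.imwrite('pics/w6.png',cv2.resize(np.hstack([w,c]),(800,343)))"
```

```text
t 15.07 pos [528.39 233.43 306.66] yaw 2.1548 F [ 0.1  0.1 -1.1] T [ 0.07 -0.02 -0.05] gap 42.7 gf 0.0
```

View pics/w6.png

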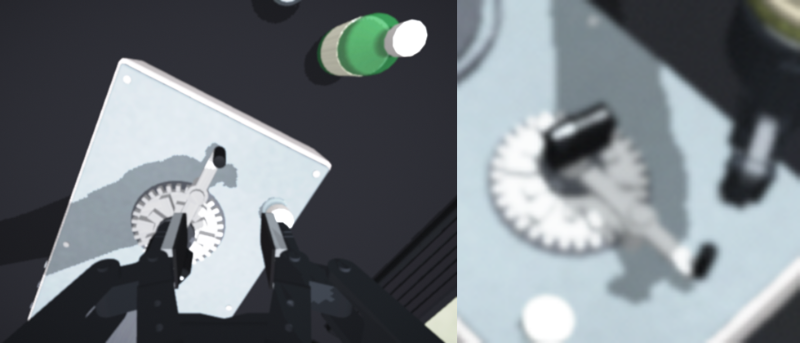

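The lever arm lies over the flange, from the peg at (705,260) to the neck at (575,180) in the scene crop. It points at the spindle, the gripper is clear, and the paste jar and bottle are where they were.

```bash
python3 -c "
from plant import robot
print(robot.close_job())"
```

```text
the job is handed in; nothing more can be done
None
```

The drive head is in slow gear and the keeper is shut: the knob slid down freely to its stop (12 N there, about 7 N at most tooth on tooth), the lever stopped firmly over the flange, the gripper is clear, and I handed the job in at about 15 s without seeing a verdict.

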